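# Shut and latch the Tet candy box

### The arm

A 7-joint arm with a two-finger parallel gripper is mounted at the origin on the work surface. World frame = base frame: x ahead of the robot, y to its left, z up, the work surface at z = 0. Lengths are in m, angles in rad, forces in N, time in s.
With the tool pointing down it reaches from about 0.425 to 0.95 m from the base axis. Payload 4.7 kg.
Tool frame: the origin (TCP) lies on the centre line of the jaws, within the pads' length; the fingertips stand robot.nose_length ahead of it and the grasp point (between the pads) lies 8 mm behind it (robot.nose_length is the distance from the TCP to the fingertips, in m); z points along the fingers, y is the line along which they close (so a half turn about z gives the same grasp; the last joint's range is limited). The gripper opens to 85 mm and grips with 20 to 120 N. Pads are 22 mm wide; open, the fingers measure 114 mm over their backs; the gripper's body (76 mm by 85 mm) begins 54 mm behind the grasp point. The pads swing forward as they close: fully open they stand 13 mm farther back than shut.
Start: joints at [1.217, 0.469, -0.049, 1.532, 0.024, 1.141, -0.082], TCP at [0.215, -0.64, 0.242] pointing down, gripper open.
Joint ranges: [-2.59, 2.59], [-0.33, 1.99], [-1.39, 1.29], [0.1, 2.45], [-1.04, 4.18], [0.21, 1.99], [-2.66, 2.66]. Speed limits (rad/s): [2.57, 2.57, 3.14, 3.14, 3.14, 3.14, 3.14].

### API

Orientations are given as [roll, pitch, yaw] about the fixed x, y, z axes, in that order (R = Rz(yaw) Ry(pitch) Rx(roll)).
In Python, from plant import robot gives the robot as it stands. Calls block until the motion is done:
- robot.goto(position, orientation): joint-space move of the TCP to a pose.
- robot.move_straight(position, vel=0.15, attitude=None, contact_N=None): straight line of the TCP; attitude=None keeps the orientation; vel is the mean speed in m/s. With contact_N (N) it stops when the force on the tool has changed by that much, and returns True; else False.
- robot.move_joints(angles): joint-space move.
- robot.grip(opening, strength=None): opening from 0.0 (shut) to 1.0 (fully open); strength is the grip in N (None keeps the last); returns when the fingers have stopped.
- robot.sleep(seconds).
- robot.inverse_kinematics(position, orientation): joint angles nearest the present ones, or None.
- robot.sense(): the state.
- robot.grab_frame(name): name is "side" or "top" or "wrist"; returns a dict with "image" (420x560x3 uint8, red, green, blue), "range_z" (420x560 float32, m along the optical axis (not along the pixel's ray), 0 where there is no reading), "fx", "fy", "cx", "cy" (pixels), "R" (3x3) and "t" (3): a world point X has camera coordinates R X + t. Camera axes: x right, y down, z forward; pixel columns grow to the right and rows downward; lengths in m; the calibration is good to about 2 mm. A picture is of the moment at which its call begins.
A pose or a line that the arm cannot do raises robot.IKError and nothing moves.
- robot.close_job(): hands the job in; it is judged then, once.
The state is a dict: "t": time; "joint_pos": joint angles; "joint_velocities": joint speeds; "effort": joint torques, N m; "tcp_pos": TCP position; "tcp_rot": TCP orientation; "wrist_force": force on the tool from outside, world axes, zero at the start; "torque": the same for the moment, N m; "opening": opening from 0.0 (shut) to 1.0 (fully open); "gripper_force": force on a finger pad.
Only numpy, scipy, OpenCV 4.12 (cv2) and the standard library are available. Lean on these libraries where they do the work, as an engineer would, in place of code of your own. Each camera call takes 0.05 s, during which the arm holds its last target. There are 200 camera calls.

### The job

The lid of the candy box on the TV cabinet has been left ajar: press it fully shut with the fingertips, fold the latch tab on its front edge down over the rim and push it in until its hooked edge snaps beneath the lip on the box's front wall and stays there by itself. Just press and push, lifting nothing; leave the box standing where it is and do not disturb the tumblers, the toothpick holder or the nail clipper.

Things in the scene. Friction and masses are not known exactly. Their poses are not given: they have to be found in the camera images.
- candy_box: Red plastic candy box full of sweets (1.3 to 2 kg), loose. Origin: centre of its underside; +x out of its front (latch side, turned away from the robot), +y along its width, +z up. Tray 164 deep (x) by 220 wide by 62 mm high, rim flange 8 mm out; lid 10 mm thick, 240 mm wide: shut, its top is 72 mm above the cabinet top, front edge at x = +92 mm
- box_lid (a joint): Opening angle of the lid in rad: 0 = fully shut on the rim, growing as the front edge rises; hinge along the back rim (94.5 mm behind the box's origin, 62 mm up). A stiff hinge: the lid stays where it is left and takes 2 to 3 N to push down, and 3 N upwards on its front edge or on the tab lifts it again. 0.2 to 0.6 at the start
- lid_front (a point): Point on the lid's upper face in the middle of its front edge (186.5 mm from the lid hinge, just behind the tab's hinge); it moves with the lid
- latch_tab (a joint): Tab angle to the lid in rad: 0 = square to it, hanging before the front wall (latched), 1.57 = straight out in the lid's plane, more = folded up. 1.2 to 2.0 at the start. Stays where left from 1.1 to 2.1; folded further and let go unhooked it springs back out to about 1. The hook meets the lip at 0.2, snaps past at 0.1 (about 2.5 N at the edge, lid fully shut) and rests within 0.03 of 0
- tab_hinge (a point): Middle of the latch tab's hinge line, along the box's y, in the middle of the lid's front edge; with the lid shut 96 mm ahead of the box's origin and 68 mm above the cabinet top
- tab_edge (a point): Middle of the tab's free edge, 37 mm from its hinge line. The tab is a flat red plate 60 mm wide (box y), 37 mm long, 3 mm thick, hinge line and this point in mid-thickness; the free edge turns outwards by 6 mm as a finger edge, and a J-shaped hook 52 mm wide runs along its inner side
- hook (a point): Centre of the rounded upturned bead (4 mm across) of the tab's hook, 33 mm from the hinge along the tab and 9.4 mm inwards of its plate. Hooked, it lies behind the lip's nose
- lip_nose (a point): Centre of the rounded down-turned nose (4 mm across, 52 mm wide) of the lip on the box's front wall, 90.5 mm ahead of the box's origin and 36 mm above the cabinet top; the lip springs upwards up to 2 mm as the hook passes under it. Axes as the box's
- tumbler_a: Empty clear glass tumbler, 68 mm across and 85 mm high, upright beside the box; origin: centre of its underside. Bystander
- tumbler_b: Empty clear glass tumbler, 68 mm across and 85 mm high, upright beside the box; origin: centre of its underside. Bystander
- toothpick_holder: White ceramic toothpick holder with toothpicks, 46 mm across, 69 mm high over the picks; origin: centre of its underside. Bystander
- nail_clipper: Chrome nail clipper lying flat, 62 mm long (its x), 12 mm wide, 15 mm high; origin: centre of its underside. Bystander

How it is judged:
By the outcome, as a careful person would: the job done as asked, in the order asked, and still so for the second after the job is handed in, with the robot touching nothing.
It also fails if it takes over 45 s, if anything falls off the work surface, if the arm or the gripper's body presses on something with over 40 N, if the wrist force passes 120 N, or if a joint passes its speed limit or range.

## Working session

There is one attempt and no reset: what is moved stays moved. The work goes in short steps, each a Python script; the robot and the scene stay as the last script left them, time stands still between calls to the robot, and variables do not carry over. Pictures are saved under pics/ and viewed, at most 10 in all, crops included, and the job is handed in when it is done.

```bash
ls; mkdir -p pics
python3 - <<'E'
from plant import robot
import cv2,numpy as np
print(robot.nose_length, robot.sense())
ims=[]
for n in ["side","top"]:
    f=robot.grab_frame(n); np.savez(f"{n}0.npz",**f)
    cv2.imwrite(f"pics/{n}0.png",cv2.cvtColor(f["image"],cv2.COLOR_RGB2BGR)); print(n,f["fx"],f["cx"],f["cy"],f["R"],f["t"],(f["range_z"]>0).mean())
E
```

```text
pics
0.011 {'t': 0.0, 'joint_pos': array([ 1.21707185,  0.46946635, -0.0485531 ,  1.53364329,  0.02407457,
        1.1409791 , -0.08227104]), 'joint_velocities': array([-1.49366709e-04, -9.92657162e-05,  1.41803771e-03, -3.87903320e-04,
        9.19747289e-04,  9.97753211e-04,  1.45846113e-04]), 'effort': array([-2.39699484e-04, -5.10316122e+01, -4.65493498e-02, -2.37719125e+01,
        1.07340451e-02,  7.49129016e-03,  2.47901590e-05]), 'tcp_pos': array([ 0.21524634, -0.63919891,  0.24126589]), 'tcp_rot': array([-3.13968200e+00,  6.33896576e-05,  3.24836066e-01]), 'wrist_force': array([-0.09670102,  0.35311385,  0.47870349]), 'torque': array([ 0.02853624, -0.02354877, -0.03491397]), 'gripper_force': 0.0, 'opening': 0.9984400874044227}
side 464.79221338734305 280.21145059202644 219.82628590951518 [[-0.87350224 -0.48638048 -0.02068488]
 [-0.27101997  0.52114886 -0.80929108]
 [ 0.40440329 -0.70131155 -0.58704352]] [0.54716126 0.19453174 0.73857763] 0.9957397959183674
top 452.21050223190485 270.6779044749113 209.00590218570125 [[ 0.00898173 -0.99995782 -0.00191851]
 [-0.99597405 -0.00877479 -0.0892115 ]
 [ 0.08919091  0.00271206 -0.99601086]] [0.02634249 0.60327653 1.10941165] 0.9960034013605442
```

View pics/side0.png

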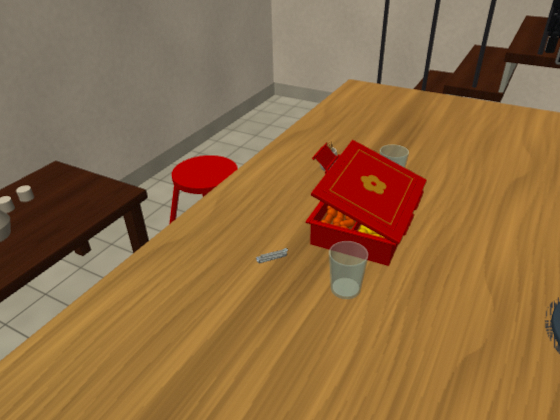

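View pics/top0.png

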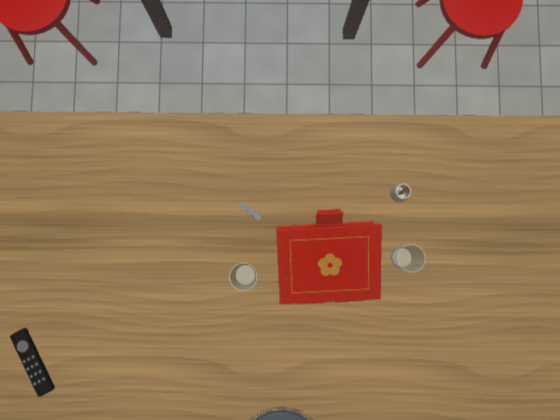

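Side view: the box is ajar at about (370,190), with its tab at (327,157), the clipper at (272,257) and the tumblers at (347,270) and (393,160). Top view: the lid is centred at (330,262), the tab is at (329,217), the holder at (401,192) and the clipper at (250,212). The box front faces +x (up in the image). Next I'll measure from depth.

```bash
cat > h.py <<'E'
import numpy as np,cv2
def cloud(f):
    z=np.asarray(f["range_z"],float);v,u=np.mgrid[:z.shape[0],:z.shape[1]]
    c=np.stack([(u-f["cx"])/f["fx"]*z,(v-f["cy"])/f["fy"]*z,z],-1)
    P=(c-f["t"])@f["R"]; P[z<=0]=np.nan
    return P
def red(f):
    i=f["image"].astype(int);return (i[...,0]>90)&(i[...,1]<50)&(i[...,2]<60)
E
python3 - <<'E'
from h import *
for n in ["top","side"]:
    f=np.load(n+"0.npz");P=cloud(f);m=red(f)&(P[...,2]>0.01)&(P[...,2]<0.3)&(P[...,0]>.3)&(P[...,0]<.8)
    Q=P[m];print(n,len(Q),Q.min(0),Q.max(0))
    if n=="top":
        lid=m.copy();lid[:, :]&=True
        # lid plane: rows 228..300
        v,u=np.nonzero(m);s=(v>230)&(v<298)&(u>282)&(u<376);L=Q[s]
        A=np.c_[L[:,:2],np.ones(len(L))];c=np.linalg.lstsq(A,L[:,2],rcond=None)[0];print("plane",c,"res",np.std(A@c-L[:,2]),"ang",np.arctan(np.hypot(*c[:2])),"dir",np.degrees(np.arctan2(c[1],c[0])))
        d=abs(np.c_[Q[:,:2],np.ones(len(Q))]@c-Q[:,2])<.006
        mm=np.zeros(m.shape,np.uint8);mm[m]=d*255;mm=cv2.morphologyEx(mm,cv2.MORPH_OPEN,np.ones((9,9)))
        # close the gold pattern
        mm=cv2.morphologyEx(mm,cv2.MORPH_CLOSE,np.ones((15,15)))
        cn=max(cv2.findContours(mm,0,2)[0],key=cv2.contourArea);q=cv2.approxPolyDP(cn,8,True)[:,0];
        for p in q:print(p,P[p[1],p[0]].round(4))
        t=(v<226)&(u>312)&(u<346);T=Q[t]
        for r in range(208,228):
            k=(v==r)&(u>318)&(u<340)
            if k.any():print(r,np.nanmedian(Q[k],0).round(4),k.sum(),u[(v==r)&(u>305)&(u<350)][[0,-1]])
    Z=P[...,2]
    if n=="top":
        for name,(u0,u1,v0,v1) in dict(clip=(236,265,200,224),hold=(385,415,178,205),tA=(225,262,258,296),tB=(390,428,240,275)).items():
            p=P[v0:v1,u0:u1].reshape(-1,3);p=p[p[:,2]>.006];print(name,len(p),np.median(p,0),p.min(0),p.max(0))
E
```

```text
top 7082 [ 0.37775513 -0.22733243  0.04149247] [0.59108904 0.01665022 0.16537587]
plane [ 0.36211748  0.02366606 -0.06219463] res 0.001959194296798935 ang 0.3481116476396607 dir 3.7392281823433726
[380 225] [ 0.5594 -0.2174  0.1312]
[278 239] [0.5256 0.0141 0.1272]
[281 302] [0.378  0.0051 0.0718]
[378 298] [ 0.3893 -0.2251  0.0703]
210 [ 0.5908 -0.1135  0.1526] 8 [332 339]
211 [ 0.5883 -0.0987  0.1542] 21 [319 339]
212 [ 0.5858 -0.098   0.1571] 21 [318 340]
213 [ 0.5833 -0.0978  0.1607] 21 [317 341]
214 [ 0.581  -0.099   0.1613] 20 [317 341]
215 [ 0.5794 -0.0988  0.1546] 21 [317 341]
216 [ 0.5772 -0.099   0.1527] 21 [317 341]
217 [ 0.575  -0.0992  0.1514] 21 [317 341]
218 [ 0.5731 -0.0996  0.1488] 21 [317 341]
219 [ 0.571  -0.0994  0.146 ] 21 [317 341]
220 [ 0.5688 -0.1     0.1454] 21 [317 341]
221 [ 0.5667 -0.1001  0.1427] 21 [317 341]
222 [ 0.5646 -0.1     0.1403] 21 [317 341]
223 [ 0.5624 -0.1003  0.1393] 21 [317 349]
224 [ 0.5604 -0.1012  0.1357] 21 [314 349]
225 [ 0.5581 -0.1012  0.1354] 21 [307 349]
226 [ 0.556  -0.1013  0.1326] 21 [306 349]
227 [ 0.5537 -0.1013  0.1327] 21 [306 349]
clip 95 [0.59874364 0.08445577 0.01164314] [0.57591771 0.04904023 0.00618929] [0.62275595 0.11020831 0.01611473]
hold 278 [ 0.64663108 -0.29008264  0.04040568] [ 0.62474502 -0.31353634  0.00604214] [ 0.68763871 -0.27091627  0.07159172]
tA 398 [0.42917478 0.10339868 0.05755968] [0.38946803 0.06230123 0.0060271 ] [0.46942036 0.12830692 0.08954978]
tB 601 [ 0.48367878 -0.31552308  0.05524083] [ 0.45059567 -0.33536887  0.00606878] [ 0.52855771 -0.26723903  0.08863809]
side 8274 [ 0.37328091 -0.29910289  0.01002681] [0.65078181 0.09309182 0.16440546]
```

```bash
cat >> h.py <<'E'
Y=0.054; O=np.array([0.4737,-0.1055])
DOWN=[np.pi,0,Y]
def W(x,z,y=0.0):  # box coords of the tip point -> TCP (tool down)
    c,s=np.cos(Y),np.sin(Y); return [O[0]+c*x-s*y,O[1]+s*x+c*y,z+0.011]
E
python3 - <<'E'
from plant import robot
from h import *
robot.grip(0.0)
robot.goto(W(.062,.22),DOWN)
print(robot.move_straight(W(.064,.15),vel=.15,contact_N=6))
h=robot.move_straight(W(.066,.062),vel=.05,contact_N=14)
s=robot.sense();print(h,s["t"],s["tcp_pos"],s["wrist_force"])
robot.move_straight(W(.066,.20),vel=.2)
robot.goto(W(-.08,.30),DOWN)
for n in ["side","top"]:
    f=robot.grab_frame(n); np.savez(f"{n}1.npz",**f)
    cv2.imwrite(f"pics/{n}1.png",cv2.cvtColor(f["image"],cv2.COLOR_RGB2BGR))
s=robot.sense();print(s["t"],s["wrist_force"])
f=np.load("top1.npz");P=cloud(f);m=red(f)&(P[...,2]>.01)&(P[...,2]<.3)&(P[...,0]>.3)&(P[...,0]<.8)
v,u=np.nonzero(m);Q=P[m]
for r in range(v.min(),v.min()+35):
    k=(v==r);c=(v==r)&(u>318)&(u<340)
    print(r,np.nanmedian(Q[c],0).round(4) if c.any() else None,u[k][[0,-1]],Q[k][0].round(4),Q[k][-1].round(4))
E
```

```text
False
True 5.125 [ 0.53938698 -0.10192103  0.0830017 ] [-1.74051646  0.78115361  9.04146355]
6.7583 [ 0.47459274 -0.41173765 -0.90723292]
206 [ 0.6066 -0.1034  0.0808] [318 334] [ 0.6068 -0.0821  0.0771] [ 0.6066 -0.1197  0.0828]
207 [ 0.6037 -0.1035  0.0857] [314 336] [ 0.6034 -0.0716  0.086 ] [ 0.6038 -0.1239  0.0871]
208 [ 0.6016 -0.103   0.083 ] [314 335] [ 0.6008 -0.0714  0.0887] [ 0.602  -0.1224  0.0802]
209 [ 0.5994 -0.1045  0.0805] [313 336] [ 0.5995 -0.0701  0.0766] [ 0.5998 -0.125   0.0787]
210 [ 0.5971 -0.1048  0.0786] [314 336] [ 0.5968 -0.0722  0.08  ] [ 0.5975 -0.1253  0.0771]
211 [ 0.5947 -0.1045  0.0795] [314 336] [ 0.5941 -0.0719  0.0831] [ 0.595  -0.1251  0.0783]
212 [ 0.5924 -0.1048  0.0783] [314 336] [ 0.5921 -0.0723  0.0788] [ 0.5925 -0.1248  0.0799]
213 [ 0.5901 -0.1049  0.0766] [314 336] [ 0.5898 -0.0724  0.078 ] [ 0.5901 -0.1248  0.0799]
214 [ 0.5879 -0.105   0.0764] [314 336] [ 0.5875 -0.0726  0.0758] [ 0.5879 -0.1253  0.0766]
215 [ 0.5854 -0.1052  0.0749] [314 336] [ 0.5851 -0.0725  0.0762] [ 0.5853 -0.1249  0.0792]
216 [ 0.5831 -0.1054  0.0743] [314 336] [ 
[... 1491 characters left out ...]
  0.0707]
233 None [277 374] [0.5413 0.0159 0.0709] [ 0.5432 -0.2163  0.0749]
234 [ 0.5401 -0.1202  0.0717] [277 374] [0.5388 0.0159 0.0726] [ 0.541  -0.2171  0.0714]
235 [ 0.5376 -0.109   0.0726] [277 374] [0.5364 0.0159 0.0749] [ 0.5387 -0.2179  0.0675]
236 [ 0.5351 -0.1091  0.0731] [277 374] [0.5341 0.0158 0.0703] [ 0.5362 -0.217   0.0715]
237 [ 0.5327 -0.1086  0.0734] [277 374] [0.5318 0.0158 0.0686] [ 0.5338 -0.2171  0.0709]
238 [ 0.5304 -0.1088  0.0725] [278 375] [0.5293 0.0134 0.074 ] [ 0.5314 -0.2195  0.0706]
239 [ 0.5279 -0.1085  0.0731] [278 375] [0.527  0.0133 0.0679] [ 0.5291 -0.2199  0.0688]
240 [ 0.5256 -0.1088  0.073 ] [278 375] [0.5245 0.0134 0.0742] [ 0.5266 -0.2191  0.0721]
```

View pics/side1.png

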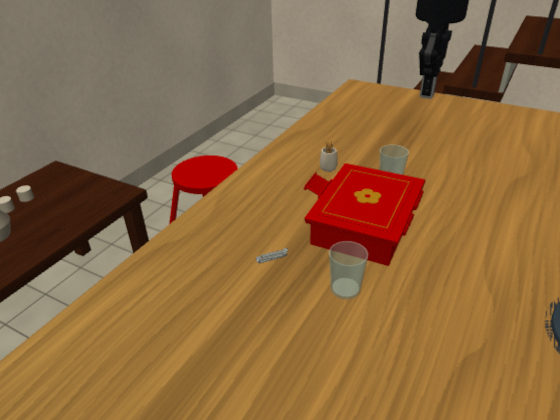

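The side view shows the lid shut at about (368,197) with the tab standing out at (318,183). Depth puts the lid top at 72 mm and the tab hinge near (0.570,-0.100), as predicted. Now I'll fold the tab in one continuous arc, with the finger corner about 28 mm from the hinge.

```bash
cat >> h.py <<'E'
def corner(cx,cz): return W(.096+cx+.011,.068+cz)
def arc(th,r=.028,n=.0015): return corner(r*np.sin(th)+n*np.cos(th),-r*np.cos(th)+n*np.sin(th))
E
python3 - <<'E'
from plant import robot
from h import *
robot.goto(W(.096+.019+.011,.16),DOWN)
robot.move_straight(corner(.019,.035),vel=.15,contact_N=6)
def go(p,v,c):
    h=robot.move_straight(p,vel=v,contact_N=c);s=robot.sense();print(h,round(s["t"],2),(s["tcp_pos"]-np.array(p)).round(4),s["wrist_force"].round(1));return h
ok=not go(corner(.020,-.017),.05,15)
if ok:
    for th in [.7,.6,.5,.4,.3,.25,.2,.15,.1,.05,0,-.05]:
        if go(arc(th),.03,10): print("stop",th);break
f=robot.grab_frame("side");np.savez("side2.npz",**f)
i=f["image"][100:260,260:460];cv2.imwrite("pics/side2.png",cv2.cvtColor(cv2.resize(i,None,fx=4,fy=3.75,interpolation=2),cv2.COLOR_RGB2BGR))
E
```

```text
False 9.47 [0.0002 0.0001 0.0002] [-0.5  0.2  0.5]
False 9.73 [-0.     -0.0001 -0.0001] [ 1.   0.8 -0.5]
False 9.98 [-0.0002 -0.     -0.0001] [ 0.6 -0.4  0.3]
False 10.23 [-0.0003 -0.     -0.0001] [1.3 1.5 0.8]
False 10.48 [-0.0003 -0.     -0.0001] [ 0.1 -0.1  0.7]
False 10.73 [0.0004 0.     0.0002] [ 1.2 -0.3  1.1]
False 10.98 [0.0015 0.0001 0.0007] [ 5.8 -0.8  2.5]
False 11.23 [0.0017 0.0001 0.0007] [ 5.5 -0.1  2.7]
False 11.48 [-0.0002 -0.     -0.    ] [ 3.7 -0.4  1.8]
False 11.73 [0.0011 0.0001 0.0003] [5.8 0.4 0.6]
False 11.98 [0.0022 0.0001 0.0005] [ 7.1 -0.   0.1]
False 12.23 [0.003  0.0003 0.0006] [ 9.2  0.1 -0.8]
False 12.48 [0.0031 0.0003 0.0007] [ 9.6  0.1 -0.5]
```

View pics/side2.png

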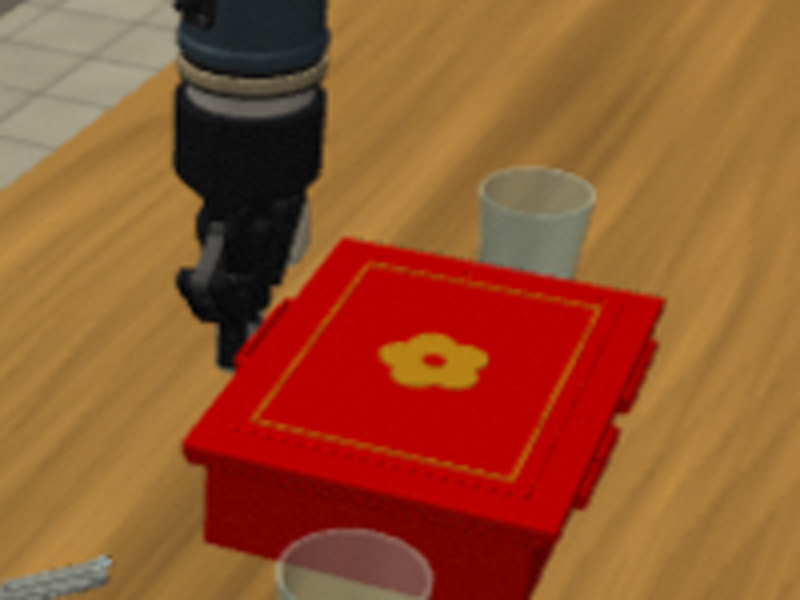

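The finger is on the tab at about (240,340) in the crop, with the lid flat. The force peaked at 5.8 N, dropped at about 0.15 rad (the snap), then rose against the stop. I'll retreat outwards and check.

Run:
```python
from plant import robot
from h import *
p=np.array(arc(-.05));
robot.move_straight(list(p+[.02,.001,0]),vel=.08)
robot.move_straight(list(p+[.03,.0015,.15]),vel=.2)
robot.goto(W(-.08,.30),DOWN)
ims=[]
for n in ["side","top"]:
    f=robot.grab_frame(n); np.savez(f"{n}3.npz",**f);ims.append(f["image"][100:300,200:440])
cv2.imwrite("pics/b3.png",cv2.cvtColor(cv2.resize(np.hstack([ims[0][:,40:],ims[1]]),(790,359),interpolation=2),cv2.COLOR_RGB2BGR))
print(robot.sense()["t"])
for n in ["top1","top3"]:
    f=np.load(n+".npz");P=cloud(f);m=red(f)&(P[...,2]>.01)&(P[...,2]<.3)&(P[...,0]>.3)&(P[...,0]<.8)
    lid=m&(P[...,2]>.055);v,u=np.nonzero(lid);Q=P[lid]
    for c in [290,300,360,368]: print(n,c,v[u==c][[0,-1]],end=" ")
    for r in [240,270,290]: print(r,u[v==r][[0,-1]],end=" ")
    s=(v>232)&(v<290);L=Q[s];A=np.c_[L[:,:2],np.ones(len(L))];print("plane",np.linalg.lstsq(A,L[:,2],rcond=None)[0],np.median(L[:,2]))
v,u=np.nonzero(m);Q=P[m]
for r in range(v.min(),v.min()+12):
    c=(v==r)&(u>318)&(u<334);print(r,np.median(Q[c],0).round(4) if c.any() else None,u[v==r][[0,-1]])
```

```text
14.8917
top1 290 [225 301] top1 300 [225 302] top1 360 [222 295] top1 368 [221 297] 240 [278 375] 270 [279 377] 290 [280 378] plane [0.00035701 0.00136368 0.07264851] 0.07265516815952741
top3 290 [227 301] top3 300 [226 303] top3 360 [223 295] top3 368 [222 297] 240 [277 375] 270 [279 377] 290 [280 378] plane [0.00029028 0.00122631 0.07263882] 0.07265579879619012
221 [ 0.5713 -0.1018  0.0695] [316 335]
222 [ 0.5688 -0.102   0.0709] [312 373]
223 [ 0.5667 -0.1066  0.0677] [311 373]
224 [ 0.564  -0.1019  0.0704] [310 373]
225 [ 0.5616 -0.1016  0.0708] [302 373]
226 [ 0.5591 -0.1018  0.071 ] [288 373]
227 [ 0.5567 -0.1014  0.0721] [277 373]
228 [ 0.5543 -0.1021  0.0721] [277 374]
229 [ 0.5519 -0.102   0.0717] [277 374]
230 [ 0.5495 -0.1022  0.0717] [277 374]
231 [ 0.5471 -0.1017  0.0725] [277 374]
232 [ 0.5447 -0.1006  0.0727] [277 374]
```

View pics/b3.png

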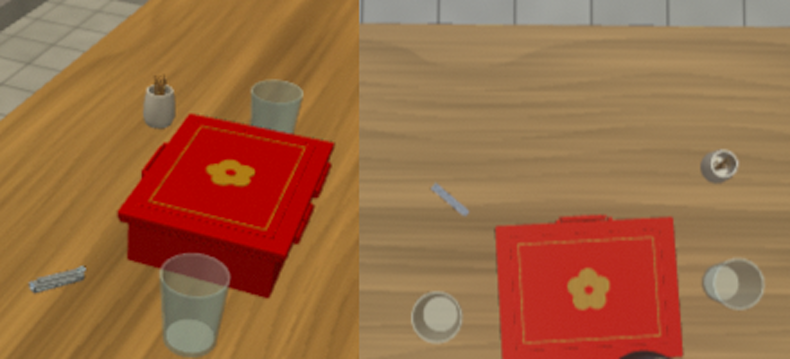

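In both crops the lid is flat. The tab hangs at the front edge (about (155,160) and (585,217)) and did not spring back once released. The tumblers, holder and clipper are where they were. Handing in.

```bash
python3 -c "
from plant import robot
print(robot.close_job())"
```

```text
the job is handed in; nothing more can be done
None
```

The lid is pressed shut and the latch tab stayed folded down after release, so I take the hook to be snapped under the lip; the box may have shifted by up to about 2 mm, the bystanders look undisturbed, and the job was handed in at about 15 s.

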